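# Slide a flat bracket into its kit-tray compartment and snap it under the roller catch

## Task

Complete the kit in the plywood tray: slide the flat metal bracket across the tray's deck, without lifting it off, square it to the metal fence and push it along until its leading end tips down into the big empty compartment. Then press its raised end down past the spring roller catch until it snaps in and the bracket lies flat on the compartment floor. Leave the hex key in its own compartment and the things on the table where they are.

Things in the scene. Friction and masses are not known exactly. Their poses are not given: they have to be found in the camera images.
- kit_tray: Plywood kit tray fixed to the table, 192 x 336 mm. Origin on its underside, at table level; x points across the tray to the fence, y along the fence from the compartments to the loading deck, z up. The flat deck, 26 mm high, covers x -100..80, y 0..200 mm; the compartments lie at y < 0, their walls 26 mm high.
- fence (a point): Middle of the foot of the fence's inner face, at deck height. The fence is an aluminium bar along the tray's y (y -136..200 mm), inner face at tray x = 80, 12 mm thick, standing 12 mm above the deck. A bracket pushed along it enters the big compartment with 1 mm to spare on that side, 6 mm on the other.
- bay (a point): Centre of the floor of the big compartment, where the centre of the bracket's underside must come to lie (tray x 31.5, y -62, z 4 mm), axes as the tray's. The compartment is open on top, 99 (x) x 124 (y) x 22 mm deep: tray x -18..81, y -124..0 mm.
- lip (a point): Deck-height point on the edge between deck and big compartment, midway along the catch (tray x 34, y 0, z 26 mm).
- bracket: Flat aluminium plate, 92 x 120 x 10 mm (x, y, z), with four screw holes and a middle hole too small for a finger, 0.26 to 0.46 kg. Origin at the centre of its underside. It starts flat on the deck, turned up to about 32 degrees from the tray's y. Too wide to grip across; its long side goes along the fence.
- catch (a joint): Spring roller catch: steel roller, 14 mm diameter, 44 mm long, lying along the lip, top just under deck height. At 0 (rest) it stands out 6 mm over the compartment; the value (m, to 0.008) is how far it is pressed back into the deck. Pressing the bracket's raised end down past it takes roughly 10 N; then it springs out over that end.
- hex_key: Hex key, 31 x 88 x 6 mm, lying in the small compartment (tray x -88..-34, y -112..-14 mm, floor 14 mm high); leave it. Origin at the centre of its underside.
- jar: Jar, 59 mm diameter, 70 mm high, standing on the table to the left; leave it. Origin at the centre of its underside.
- tape_measure: Tape measure, 63 x 90 x 38 mm, on the table at the right; leave it. Origin on its underside.
- screwdriver: Screwdriver, 206 mm long, on the table at the right; leave it. Origin on its underside.
- orange_roll: Roll of tape, 100 mm diameter, 30 mm high, on the table at the left; leave it. Origin at the centre of its underside.
There are look-alikes about, which are no part of the job. Of the things shaped like the bracket, the aluminium one is meant.

How it is judged:
On the way:
1. the bracket has been pushed over the edge: its leading end is down in the big compartment, its other end still raised (y of bracket in the frame of bay below 0.03 m and angle between bracket's own z axis and vertical above 0.08 rad and angle between the y axis of bracket and the y axis of kit_tray, either way round below 0.25 rad), for 0.1 s.
At the end, for the whole second after the job is handed in: Bracket flat in the big compartment: underside within 2 mm of the floor, tilt under 0.03 rad, long side within 0.07 rad of the fence, centre within 6 mm (x) and 5 mm (y) of the compartment's, at rest; catch within 3 mm of its rest position; hex key and other things undisturbed (x of bracket in the frame of bay between -0.006 and 0.006 m and y of bracket in the frame of bay between -0.005 and 0.005 m and z of bracket in the frame of bay below 0.002 m and angle between bracket's own z axis and vertical below 0.03 rad and angle between the y axis of bracket and the y axis of kit_tray, either way round below 0.07 rad and value of joint catch below 0.003 m and linear speed of bracket below 0.01 m/s); the robot touches nothing.
It fails at once if the bracket is lifted off the tray (underside centre more than 80 mm above the table) (height (world z) of bracket above 0.08 m).
It fails at once if the hex key is taken or knocked out of its compartment (moved 30 mm) (distance of hex_key from where it was at the start of the episode above 0.03 m).
It fails at once if the jar, tape measure, screwdriver or tape roll is disturbed (moved 30 mm) (distance of any of jar, tape_measure, screwdriver, orange_roll from where it was at the start of the episode above 0.03 m).
It also fails if it takes over 48 s, if anything falls off the work surface, if the arm or the gripper's body presses on something with over 40 N, if the wrist force passes 120 N, or if a joint passes its speed limit or range.

## Robot

A 6-joint arm with a two-finger parallel gripper is mounted at the origin on a cart in front of the work surface, level with it; the furniture and walls round the work are solid. World frame = base frame: x ahead of the robot, y to its left, z up, the work surface at z = 0. Lengths are in m, angles in rad, forces in N, time in s.
With the tool pointing down it reaches from about 0.35 to 0.975 m from the base axis. Payload 17.4 kg.
Tool frame: the origin (TCP) lies at the very end of the fingers, on their centre line; the grasp point (between the pads) lies 19 mm behind it; z points along the fingers, y is the line along which they close (so a half turn about z gives the same grasp; the last joint's range is limited). The gripper opens to 85 mm and grips with 20 to 120 N. Pads are 22 mm wide; open, the fingers measure 114 mm over their backs; the gripper's body (76 mm by 85 mm) begins 54 mm behind the grasp point. The pads swing forward as they close: fully open they stand 13 mm farther back than shut.
Start: joints at [1.101, 0.116, 1.442, -0, 1.584, -0.038], TCP at [0.283, 0.613, 0.231] pointing down, gripper open.
Joint ranges: [-2.83, 2.83], [-0.83, 2.19], [0.07, 2.5], [-1.14, 4.28], [0.01, 3], [-2.97, 2.97]. Speed limits (rad/s): [1.89, 1.89, 2.22, 3.14, 3.14, 3.14].

## Interface

Orientations are given as a rotation vector (axis times angle).
In Python, from workcell import telemetry, imaging, ctrl gives the robot as it stands.
- The arm moves only by the tool play_rows, never from a script. Its argument "motion" is a list of rows, each a list of 3 entries, a list of its own where there are three numbers: the shift along the tool's x, y, z scaled (see below), then the turn about the tool's z scaled (see below), then the opening, from -1 (shut) to 1 (fully open). In form: [[[x, y, z], turn, claw], ...]. A call has 1 to 8 rows; each row is the pose to reach, as a shift and turn from the pose commanded when the call began, along the tool's axes at that moment; what a row does not reach only later rows make up. The controller multiplies each number of a shift by 0.08 m and each number of a turn by 0.5 rad. A row lasts 1/12 s, in which the tool goes at most 41.7 mm and 7.16 degrees, less where a joint would pass 70% of its speed; a pose out of reach is approached as far as the arm can. A call with a number of a shift or a turn outside -1 to 1 is refused whole. A call with a gripper value outside its range is refused whole. The fingers move at their own pace and stop on an object; the grip force is fixed at half the most. Time passes only in rows, so rows that repeat a pose let the fingers close. It gives the time, the measured TCP pose, the force, the opening and the grip force at its end, in the units of the state.
- telemetry.get_state(): the state, without advancing time (a new reading comes with each control period).
- imaging.snapshot(name): name is "side" or "top" or "wrist"; returns the picture (384x512x3 uint8, red, green, blue); there is no depth.
- imaging.calibration(name): a dict with "fx", "fy", "cx", "cy" (pixels), "cam_to_world" (4x4, takes a point from camera to world coordinates); the wrist camera has in their place "mount" (4x4, takes a point from camera to tool coordinates, whose origin is the TCP and whose axes are the flange's). Camera axes: x right, y up, looking along -z (the intrinsics and any distortion apply to the point x, -y, -z); pixel columns grow to the right and rows downward; lengths in m; the calibration is good to about 2 mm. A picture is of the moment at which its call begins: read the wrist's pose just before it. calibration takes no time and is no camera call.
- ctrl.job_done(): hands the job in; it is judged then, once.
The state is a dict: "t": time; "qpos": joint angles; "qd": joint speeds; "joint_torque": joint torques, N m; "position": TCP position; "tool_rot": TCP orientation; "ft_force": force on the tool from outside, world axes, zero at the start; "torque": the same for the moment, N m; "width": opening from 0.0 (shut) to 1.0 (fully open); "finger_force": force on a finger pad.
Only numpy, scipy, OpenCV 4.12 (cv2) and the standard library are available. Lean on these libraries where they do the work, as an engineer would, in place of code of your own. Each camera call takes 0.05 s, during which the arm holds its last target. There are 200 camera calls.

## Working session

There is one attempt and no reset: what is moved stays moved. The work goes in short steps, Python scripts to look and compute and a tool call to move; the robot and the scene stay as the last step left them, time stands still between calls to the robot, and variables do not carry over. Pictures are saved under pics/ and viewed, at most 10 in all, crops included, and the job is handed in when it is done.

Besides the shell and the picture viewer there is one more tool, called in YAML: its name, and indented under it one key for each argument. play_rows: Moves the arm, as the interface text tells. Its arguments: {"type":"object","properties":{"motion":{"type":"array"}},"required":["motion"]}

```bash
mkdir -p pics; ls
python3 - <<'E'
from workcell import telemetry, imaging
import cv2,numpy as np
print(telemetry.get_state())
for n in("top","side"):
    c=imaging.calibration(n);print(n,c)
    cv2.imwrite(f"pics/{n}0.png",cv2.resize(imaging.snapshot(n)[:,:,::-1],(800,600),interpolation=cv2.INTER_CUBIC)); 
print(imaging.calibration("wrist"))
E
```

```text
pics
{'t': 0.0, 'qpos': array([ 1.10124070e+00,  1.16491768e-01,  1.44230821e+00, -8.85705823e-06,
        1.58400322e+00, -3.78006184e-02]), 'qd': array([-5.88378475e-05, -1.72368831e-03,  2.69116468e-04,  1.14079908e-03,
        2.67036095e-04,  2.31146080e-04]), 'joint_torque': array([ 2.15569753e-04, -7.31995654e+01, -6.32489204e+01, -1.24666971e-05,
        6.30432143e-03, -9.74330010e-05]), 'position': array([0.28238136, 0.61286763, 0.23053161]), 'tool_rot': array([-6.72880558e-01, -3.06838359e+00,  1.84398018e-03]), 'ft_force': array([ 0.35663252,  0.52542192, -0.05931894]), 'torque': array([-0.01907942,  0.02794821, -0.04524063]), 'finger_force': 0.0, 'width': 1.0010882680294508}
top {'fx': 398.1492817482157, 'fy': 398.1492817482157, 'cx': 249.15681917478892, 'cy': 195.88031647559558, 'cam_to_world': array([[ 2.24131404e-03,  9.92266220e-01, -1.24107713e-01,
         3.62220466e-01],
       [-9.99937642e-01,  8.66079662e-04, -1.11338179e-02,
        -1.25131122e-02],
       [-1.09402242e-02,  1.24124929e-01,  9.92206286e-01,
         1.39362100e+00],
       [ 0.00000000e+00, 
[... 185 characters left out ...]
array([[ 0.88134892,  0.41865246, -0.21898447,  0.21331753],
       [-0.47232289,  0.79213281, -0.38657043, -0.53452004],
       [ 0.01162612,  0.4441348 ,  0.89588454,  1.29490253],
       [ 0.        ,  0.        ,  0.        ,  1.        ]])}
{'fx': 315.93662316408836, 'fy': 315.93662316408836, 'cx': 256.3510794907324, 'cy': 191.96783527742718, 'mount': array([[-1.21572484e-03,  9.56979065e-01,  2.90154426e-01,
         7.49405062e-02],
       [ 9.99999212e-01,  1.25447559e-03,  5.24445110e-05,
        -7.90022938e-04],
       [-3.13803345e-04,  2.90154261e-01, -9.56979836e-01,
        -1.43181514e-01],
       [ 0.00000000e+00,  0.00000000e+00,  0.00000000e+00,
         1.00000000e+00]])}
```

View pics/top0.png

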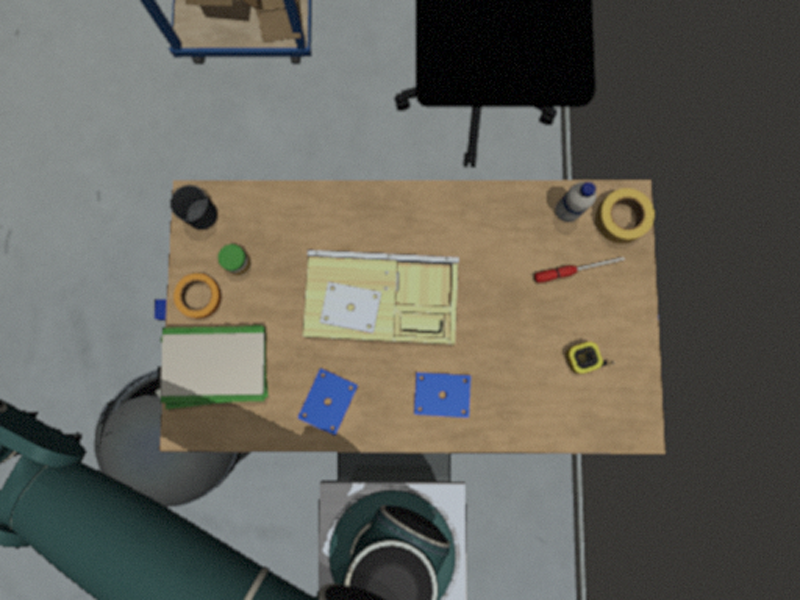

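View pics/side0.png

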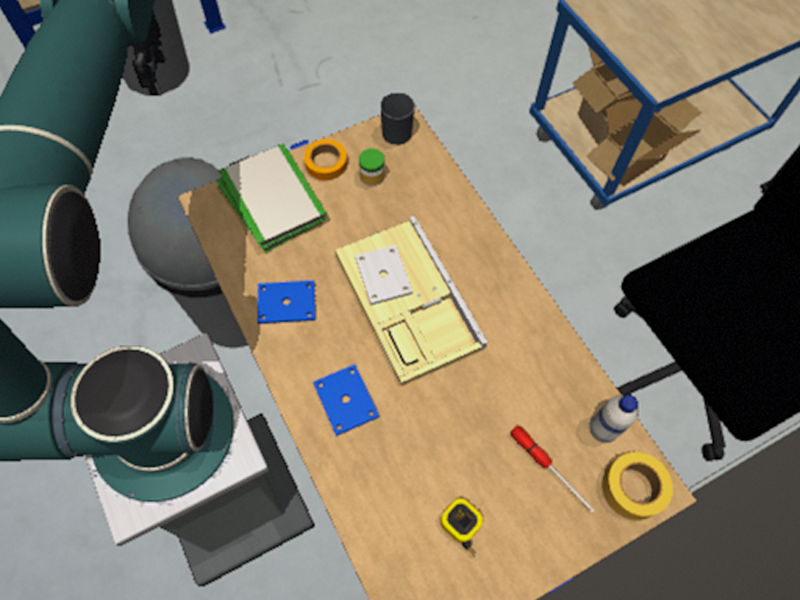

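The picture shows three bracket-like plates. In the 800-px top view they are a grey-white one on the tray deck at (351,307), a blue one at (328,401) and another blue one at (442,394). The grey-white one is the aluminium bracket, since it is bare metal and lies flat on the deck. The fence is the bar at the top of the tray, the lip is at x≈396, and the hex key is at (425,323). Next I'll confirm with an enlarged crop and measure.

```bash
cat > h.py <<'E'
import numpy as np,cv2
from scipy.spatial.transform import Rotation as Rn
from workcell import telemetry, imaging
def cam(name,st=None):
    c=imaging.calibration(name)
    K=np.array([[c['fx'],0,c['cx']],[0,c['fy'],c['cy']],[0,0,1]])
    if name=="wrist":
        T=np.eye(4);T[:3,:3]=Rn.from_rotvec(st['tool_rot']).as_matrix();T[:3,3]=st['position'];T=T@c['mount']
    else: T=c['cam_to_world']
    return K,T
def ray(px,K,T,z):
    px=np.atleast_2d(px).astype(float)
    d=np.c_[(px[:,0]-K[0,2])/K[0,0],-(px[:,1]-K[1,2])/K[1,1],-np.ones(len(px))]@T[:3,:3].T
    o=T[:3,3]; return o+d*((z-o[2])/d[:,2])[:,None]
E
python3 - <<'E'
from h import *
K,T=cam("top"); im=imaging.snapshot("top")
cv2.imwrite("pics/crop1.png",cv2.resize(im[150:285,185:305,::-1],None,fx=4.4,fy=4.4,interpolation=cv2.INTER_CUBIC))
hsv=cv2.cvtColor(im,cv2.COLOR_RGB2HSV)
for p in[(225,190),(200,210),(235,163),(280,180),(150,250)]: print(p,hsv[p[1],p[0]])
E
```

```text
(225, 190) [ 98  15 189]
(200, 210) [ 31  68 181]
(235, 163) [ 90   6 184]
(280, 180) [ 34  69 186]
(150, 250) [ 21  22 184]
```

View pics/crop1.png

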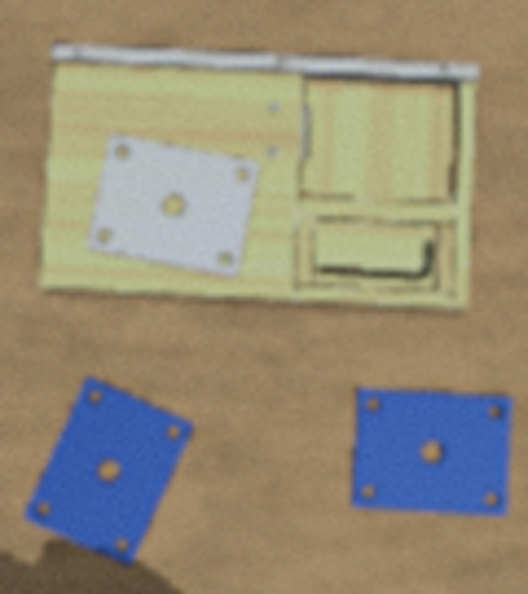

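The crop shows the aluminium plate on the deck, with corners at about (112,135), (258,160), (240,275) and (90,247) and five holes. The catch roller is at (305,130) and the fence runs along the top at y≈50–70. The two blue plates are on the table, so they are decoys. Next I'll measure the poses.

```bash
cat >> h.py <<'E'
def bracket_tray(im,K,T):
    hsv=cv2.cvtColor(im,cv2.COLOR_RGB2HSV).astype(int); roi=np.zeros(hsv.shape[:2],bool); roi[155:226,190:300]=1
    ply=((hsv[...,0]>25)&(hsv[...,0]<42)&(hsv[...,1]>48)&roi)
    wh=((hsv[...,1]<38)&(hsv[...,2]>120)&roi)
    def blobs(m):
        return sorted(cv2.findContours(m.astype(np.uint8),cv2.RETR_EXTERNAL,cv2.CHAIN_APPROX_NONE)[0],key=cv2.contourArea)[::-1]
    return ply,wh,blobs
E
python3 - <<'E'
from h import *
K,T=cam("top"); im=np.mean([imaging.snapshot("top") for _ in range(2)],0).astype(np.uint8)
ply,wh,blobs=bracket_tray(im,K,T)
B=blobs(wh)
for b in B[:3]:
    x,y,w,h=cv2.boundingRect(b); print("blob",x,y,w,h,cv2.contourArea(b))
    if h>25:   # bracket
        r=cv2.minAreaRect(ray(b[:,0],K,T,.036)[:,:2].astype(np.float32)); print("bracket",r)
    else:
        p=ray(b[:,0],K,T,.038)[:,:2]; r=cv2.minAreaRect(p.astype(np.float32)); print("fence",r,cv2.boxPoints(r).round(4).tolist())
m=(ply|wh).astype(np.uint8)
c=blobs(cv2.morphologyEx(m,cv2.MORPH_CLOSE,np.ones((5,5))))[0]
r=cv2.minAreaRect(ray(c[:,0],K,T,.026)[:,:2].astype(np.float32)); print("tray",r,cv2.boxPoints(r).round(4).tolist())
E
```

```text
blob 205 180 39 33 904.5
bracket ((0.5306417942047119, 0.08944284170866013), (0.12191171199083328, 0.09444121271371841), 79.31062316894531)
blob 197 160 97 9 282.5
fence ((0.6441484689712524, 0.01781502366065979), (0.33382830023765564, 0.014270356856286526), 87.09021759033203) [[0.6284999847412109, -0.148499995470047], [0.642799973487854, -0.14920000731945038], [0.6596999764442444, 0.1842000037431717], [0.6455000042915344, 0.18490000069141388]]
blob 246 184 2 2 0.5
fence ((0.5721396803855896, 0.01107021700590849), (0.00490508321672678, 0.0024465685710310936), 44.78335952758789) [[0.5695000290870667, 0.010200000368058681], [0.5713000297546387, 0.008500000461935997], [0.5746999979019165, 0.011900000274181366], [0.5730000138282776, 0.013700000010430813]]
tray ((0.5559706687927246, 0.02268899977207184), (0.33696210384368896, 0.19593273103237152), 87.15087127685547) [[0.4498000144958496, -0.14069999754428864], [0.6453999876976013, -0.15049999952316284], [0.6621999740600586, 0.18610000610351562], [0.46650001406669617, 0.19580000638961792]]
```

play_rows:
  motion:
    - [[-0.35,-0.35,0],0.25,-1]
    - [[-0.7,-0.7,0],0.5,-1]
    - [[-1,-1,0],0.75,-1]
    - [[-1,-1,0],1,-1]

```text
t: 0.58
position: [0.3232, 0.503, 0.2318]
tool_rot: [1.423, 2.8, 0.0]
ft_force: [-0.9, -0.7, 0.0]
width: 0.451
finger_force: 0.0
```

play_rows:
  motion:
    - [[-0.35,-0.2,0],0.25,-1]
    - [[-0.7,-0.4,0],0.5,-1]
    - [[-1,-0.6,0],0.75,-1]
    - [[-1,-0.6,0],1,-1]

```text
t: 0.92
position: [0.3312, 0.4107, 0.2318]
tool_rot: [2.071, 2.361, 0.001]
ft_force: [-0.5, 0.5, -0.4]
width: 0.001
finger_force: 0.0
```

play_rows:
  motion:
    - [[-0.35,0.25,0],0.2,-1]
    - [[-0.7,0.5,0],0.38,-1]
    - [[-1,0.75,0],0.38,-1]
    - [[-1,0.75,0],0.38,-1]

```text
t: 1.25
position: [0.404, 0.3402, 0.2313]
tool_rot: [2.28, 2.159, 0.0]
ft_force: [0.2, 0.7, -0.5]
width: 0.0
finger_force: 0.0
```

play_rows:
  motion:
    - [[-0.5,0.38,0],0,-1]
    - [[-1,0.76,0],0,-1]
    - [[-1,0.76,0],0,-1]

```text
t: 1.5
position: [0.4595, 0.2574, 0.2313]
tool_rot: [2.278, 2.163, -0.0]
ft_force: [0.2, 2.1, -0.3]
width: 0.0
finger_force: 0.0
```

play_rows:
  motion:
    - [[-0.5,0,0],0,-1]
    - [[-1,0,0],0,-1]
    - [[-1,0,0],0,-1]

```text
t: 1.75
position: [0.4538, 0.1757, 0.2315]
tool_rot: [2.28, 2.16, -0.001]
ft_force: [-0.1, 1.1, -0.1]
width: -0.001
finger_force: 0.0
```

play_rows:
  motion:
    - [[-0.5,0,0],0,-1]
    - [[-1,0,0],0,-1]
    - [[-1,0,0],0,-1]
    - [[-1,0,0],0,-1]

```text
t: 2.08
position: [0.4498, 0.099, 0.2316]
tool_rot: [2.28, 2.16, 0.001]
ft_force: [0.3, 0.1, -0.3]
width: -0.001
finger_force: 0.0
```

Run:
```python
from h import *
st=telemetry.get_state(); print(st['t'],st['position'],Rn.from_rotvec(st['tool_rot']).as_matrix().round(4).tolist())
im=imaging.snapshot("wrist"); np.save("w1.npy",im); np.save("w1s.npy",np.r_[st['position'],st['tool_rot']])
cv2.imwrite("pics/w1.png",cv2.resize(im[:,:,::-1],(800,600),interpolation=cv2.INTER_CUBIC))
```

```text
2.0833 [0.44984461 0.09895096 0.23156027] [[0.054, 0.9985, 0.0007], [0.9985, -0.054, 0.0001], [0.0002, 0.0007, -1.0]]
```

View pics/w1.png

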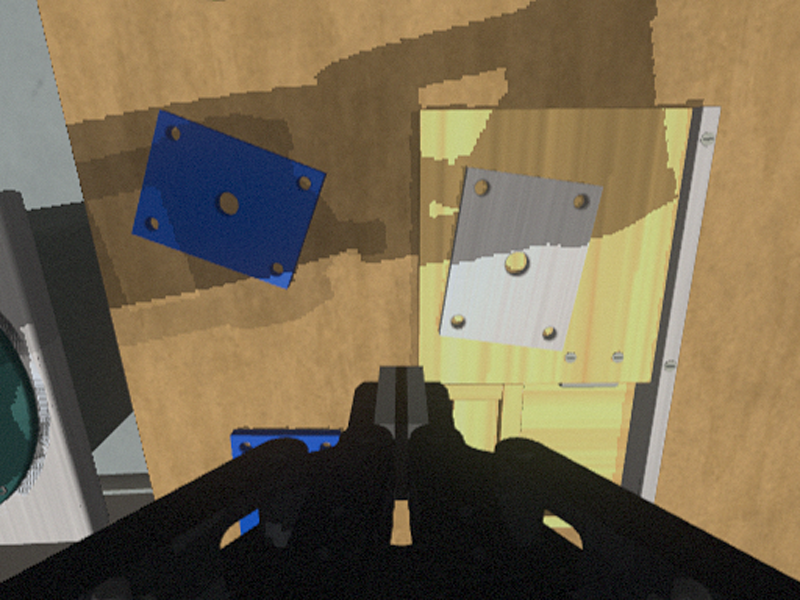

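The wrist view shows the deck corners at (419,108), (692,107), (650,382) and (419,383), with the lip along row 383 and the roller at (590,384). The bracket's top corners are at (467,167), (603,185), (567,351) and (440,333).

Run:
```python
from h import *
s=np.load("w1s.npy"); K,T=cam("wrist",dict(position=s[:3],tool_rot=s[3:]))
f=lambda p,z:ray(np.array(p)/1.5625,K,T,z)[:,:2]
D=f([(419,108),(692,107),(650,382),(419,383)],.026)
tr=np.array([(-.1,.2),(.08,.2),(.08,0),(-.1,0)])
a=tr-tr.mean(0);b=D-D.mean(0)
U,S,V=np.linalg.svd(b.T@a);R=U@V;o=D.mean(0)-R@tr.mean(0)
print("yaw",np.arctan2(R[1,0],R[0,0]),"origin",o,"res mm",((D-(tr@R.T+o))*1e3).round(1).tolist())
B=f([(467,167),(603,185),(567,351),(440,333)],.036); Bt=(B-o)@R
print("bracket tray mm",(Bt*1e3).round(1).tolist(),Bt.mean(0)*1e3)
print("TCP tray",(s[:2]-o)@R*1e3)
```

```text
yaw -0.048484356831684484 origin [ 0.55703283 -0.00623032] res mm [[-0.4, 0.3], [-0.1, -0.4], [0.0, -0.2], [0.4, 0.3]]
bracket tray mm [[-68.8, 162.7], [22.7, 150.4], [9.5, 30.5], [-84.8, 45.4]] [-30.32633785  97.26173121]
TCP tray [-112.15990567   99.86276075]
```

play_rows:
  motion:
    - [[0,0,0.5],-0.01,-1]
    - [[0,0,1],-0.01,-1]
    - [[0,0,1],-0.01,-1]

```text
t: 2.38
position: [0.4471, 0.101, 0.1443]
tool_rot: [-2.266, -2.168, 0.012]
ft_force: [-0.8, 0.1, -2.0]
width: 0.004
finger_force: 0.0
```

play_rows:
  motion:
    - [[0,0,0.5],0,-1]
    - [[0,0,1],0,-1]
    - [[0,0,1],0,-1]

```text
t: 2.63
position: [0.4472, 0.1008, 0.0663]
tool_rot: [-2.267, -2.168, 0.01]
ft_force: [-1.0, -0.1, -2.1]
width: -0.002
finger_force: 0.0
```

play_rows:
  motion:
    - [[0,0,0.3],0,-1]
    - [[0,0,0.5],0,-1]
    - [[0,0,0.5],0,-1]
    - [[0,0,0.5],0,-1]

```text
t: 2.97
position: [0.4506, 0.101, 0.0336]
tool_rot: [2.271, 2.17, 0.001]
ft_force: [-0.1, -0.8, 1.0]
width: 0.001
finger_force: 0.0
```

play_rows:
  motion:
    - [[0,0.0,0.04],0,-1]
    - [[0,0.15,0.04],0,-1]
    - [[0,0.3,0.04],0,-1]
    - [[0,0.42,0.04],0,-1]
    - [[0,0.54,0.04],0,-1]
    - [[0,0.66,0.04],0,-1]
    - [[0,0.78,0.04],0,-1]
    - [[0,0.9,0.04],0,-1]

```text
t: 3.63
position: [0.5226, 0.0972, 0.0294]
tool_rot: [-2.272, -2.17, -0.0]
ft_force: [-9.8, 0.4, 11.8]
width: -0.005
finger_force: 6.4
```

play_rows:
  motion:
    - [[0,0.0,-0.02],0,-1]
    - [[0,0.06,-0.02],0,-1]
    - [[0,0.12,-0.02],0,-1]
    - [[0,0.17,-0.02],0,-1]
    - [[0,0.17,-0.02],0,-1]

```text
t: 4.05
position: [0.536, 0.0964, 0.0298]
tool_rot: [2.272, 2.17, 0.0]
ft_force: [-0.8, -0.6, 0.4]
width: 0.003
finger_force: 0.0
```

Run:
```python
from h import *
st=telemetry.get_state(); print(st['t'],st['position'],st['ft_force'])
im=imaging.snapshot("top")
cv2.imwrite("pics/t2.png",cv2.resize(im[150:240,185:305,::-1],None,fx=5,fy=5,interpolation=cv2.INTER_CUBIC))
```

```text
4.05 [0.53601729 0.0964028  0.02975769] [-0.83891716 -0.58481595  0.35349172]
```

View pics/t2.png

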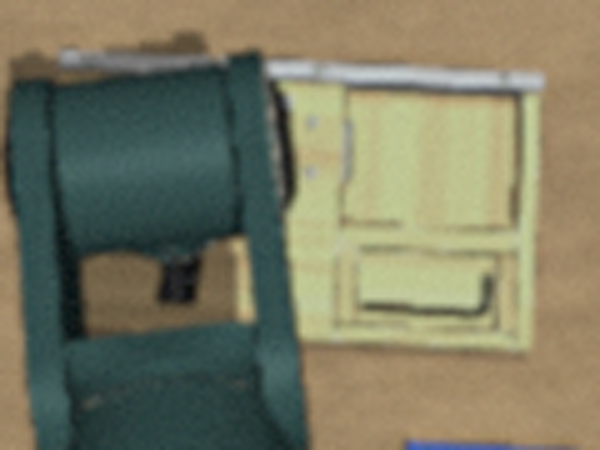

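The arm hides the bracket in this view; only the compartments, around (430,150), are visible. I'll push on gently by force.

play_rows:
  motion:
    - [[0,0.04,0],0,-1]
    - [[0,0.07,0],0,-1]
    - [[0,0.07,0],0,-1]

```text
t: 4.35
position: [0.5406, 0.096, 0.0295]
tool_rot: [-2.271, -2.169, 0.003]
ft_force: [-5.8, -1.8, 3.1]
width: 0.001
finger_force: 4.7
```

Run:
```python
from h import *
st=telemetry.get_state(); print(st['t'],st['position'],st['ft_force'])
im=imaging.snapshot("wrist")
cv2.imwrite("pics/w2.png",cv2.resize(im[:,:,::-1],(800,600),interpolation=cv2.INTER_CUBIC))
```

```text
4.35 [0.54056381 0.09598961 0.02952625] [-5.77027268 -1.81756575  3.05839539]
```

View pics/w2.png

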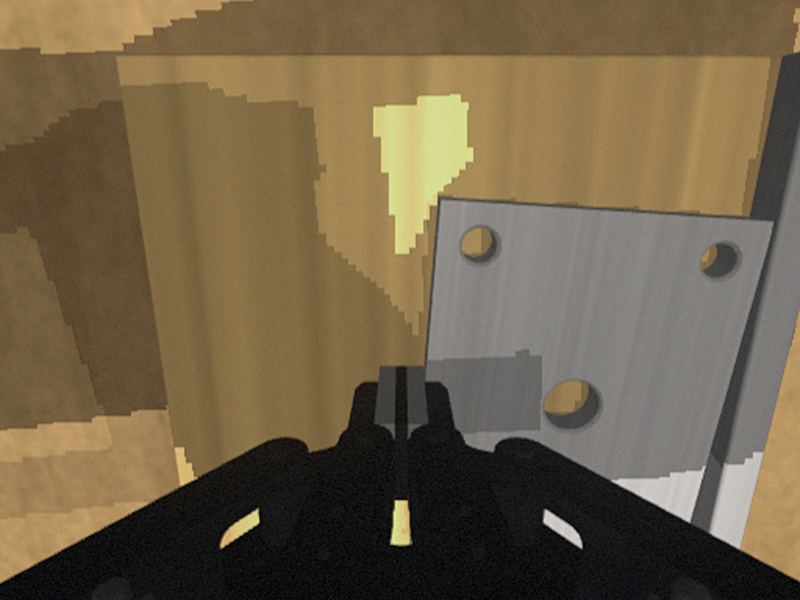

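The bracket's far corner touches the fence at (772,220) and it is still turned a few degrees, so I'll push on to square it.

play_rows:
  motion:
    - [[0,0.04,0],0,-1]
    - [[0,0.07,0],0,-1]
    - [[0,0.1,0],0,-1]
    - [[0,0.1,0],0,-1]

```text
t: 4.73
position: [0.5428, 0.0951, 0.0292]
tool_rot: [-2.264, -2.163, 0.022]
ft_force: [-68.4, -8.6, 44.7]
width: 0.002
finger_force: 39.8
```

play_rows:
  motion:
    - [[0,-0.15,0],0,-1]
    - [[0,-0.2,0],0,-1]
    - [[0,-0.2,-0.3],0,-1]
    - [[0,-0.2,-0.5],0,-1]
    - [[0,-0.2,-0.5],0,-1]

```text
t: 5.15
position: [0.5347, 0.0968, 0.0733]
tool_rot: [2.27, 2.168, 0.006]
ft_force: [0.3, 0.4, 0.6]
width: 0.001
finger_force: 0.0
```

play_rows:
  motion:
    - [[0.5,0.0,0],0,0]
    - [[1,0.2,0],0,0]
    - [[1,0.5,0],0,0]
    - [[1,0.86,0],0,0]
    - [[1,0.86,0],0,0]

```text
t: 5.57
position: [0.6087, 0.1737, 0.0689]
tool_rot: [2.271, 2.17, 0.001]
ft_force: [0.8, -0.7, -0.6]
width: 0.501
finger_force: 0.0
```

Run:
```python
from h import *
st=telemetry.get_state(); print(st['t'],st['position'],st['tool_rot'],st['ft_force'],st['width'])
o=np.array([.557,-.0062]);c,s=np.cos(.0485),np.sin(.0485);R=np.array([[c,s],[-s,c]])
print((st['position'][:2]-o)@R*1e3)
im=imaging.snapshot("wrist"); np.save("w3s.npy",np.r_[st['position'],st['tool_rot']])
cv2.imwrite("pics/w3.png",cv2.resize(im[:,:,::-1],(800,600),interpolation=cv2.INTER_CUBIC))
```

```text
5.5667 [0.60865397 0.17372324 0.06887527] [2.27068723e+00 2.16984057e+00 9.99519793e-04] [ 0.76086858 -0.67471131 -0.55022097] 0.5013964402643515
[ 42.87037855 182.21590465]
```

View pics/w3.png

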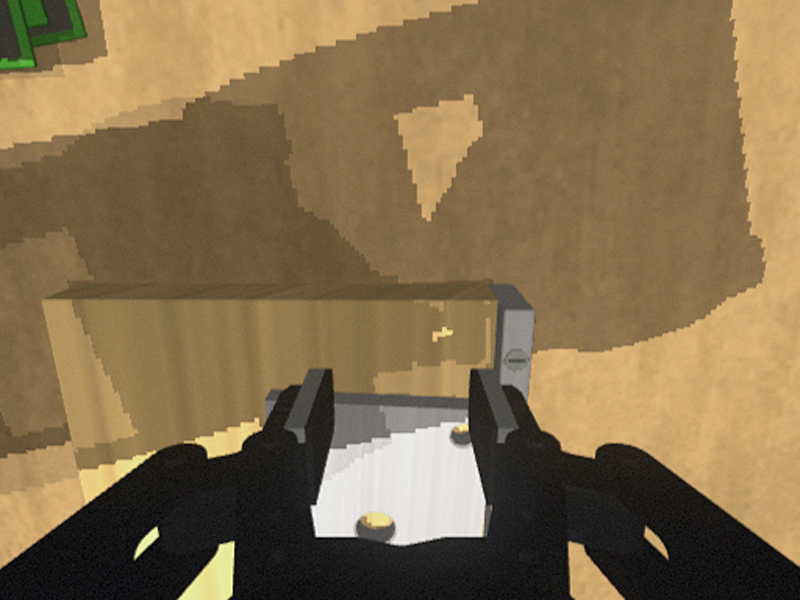

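The open fingers are at (320,400) and (495,400). The bracket's trailing edge runs (265,390)–(470,397), nearly parallel to the deck's end edge at row 298.

Run:
```python
from h import *
s=np.load("w3s.npy"); K,T=cam("wrist",dict(position=s[:3],tool_rot=s[3:]))
o=np.array([.557,-.0062]);c,sn=np.cos(.0485),np.sin(.0485);R=np.array([[c,sn],[-sn,c]])
f=lambda p,z:((ray(np.array(p)/1.5625,K,T,z)[:,:2]-o)@R*1e3).round(1).tolist()
print("end",f([(267,390),(470,396)],.036)); print("deck",f([(45,298),(495,298)],.026))
```

```text
end [[-11.0, 165.3], [69.1, 162.8]]
deck [[-98.1, 200.0], [78.7, 200.3]]
```

play_rows:
  motion:
    - [[0.1,-0.11,0],0,0]
    - [[0.1,-0.11,0.2],0,0]
    - [[0.1,-0.11,0.4],0,0]
    - [[0.1,-0.11,0.52],0,0]
    - [[0.1,-0.11,0.52],0,0]
    - [[0.1,-0.11,0.52],0,0]

```text
t: 6.12
position: [0.5963, 0.1818, 0.0281]
tool_rot: [-2.272, -2.17, 0.001]
ft_force: [0.3, 1.1, 1.0]
width: 0.505
finger_force: 0.0
```

play_rows:
  motion:
    - [[-0.08,0,0],0,0]
    - [[-0.16,0,0],0,0]
    - [[-0.24,0,0],0,0]
    - [[-0.32,0,0],0,0]
    - [[-0.4,0,0],0,0]
    - [[-0.4,0,0],0,0]

```text
t: 6.62
position: [0.5956, 0.1484, 0.0285]
tool_rot: [2.273, 2.168, 0.0]
ft_force: [-0.0, 0.1, -0.5]
width: 0.503
finger_force: 0.0
```

play_rows:
  motion:
    - [[-0.12,0,0],0,0]
    - [[-0.24,0,0],0,0]
    - [[-0.36,0,0],0,0]
    - [[-0.48,0,0],0,0]

```text
t: 6.95
position: [0.5937, 0.1104, 0.0282]
tool_rot: [-2.272, -2.17, -0.0]
ft_force: [-0.0, 4.1, 3.9]
width: 0.496
finger_force: 2.2
```

```bash
cat >> h.py <<'E'
o=np.array([.557,-.0062]);c_,s_=np.cos(.0485),np.sin(.0485);R=np.array([[c_,s_],[-s_,c_]])
def tp(p): return ((np.atleast_2d(p)[:,:2]-o)@R*1e3).round(1)
E
python3 - <<'E'
from h import *
st=telemetry.get_state(); print(st['t'],st['position'],tp(st['position']),st['ft_force'])
np.save("w4s.npy",np.r_[st['position'],st['tool_rot']])
w=imaging.snapshot("wrist");t=imaging.snapshot("side")
a=cv2.resize(w,(533,400),interpolation=cv2.INTER_CUBIC); b=cv2.resize(t[130:250,200:325],(267,256),interpolation=cv2.INTER_CUBIC)
g=np.zeros((400,800,3),np.uint8);g[:,:533]=a;g[:256,533:]=b
cv2.imwrite("pics/w4.png",g[:,:,::-1])
E
```

```text
6.95 [0.59371368 0.1104349  0.02824173] [[ 31.  118.3]] [-1.08361224e-03  4.11120283e+00  3.86933210e+00]
```

View pics/w4.png

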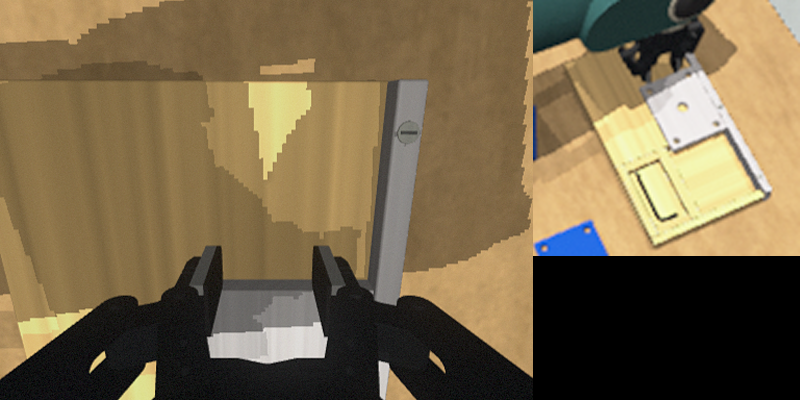

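The trailing edge is at row ~285 between the fingers and parallel to the deck edge. The side inset shows the bracket against the fence with its leading end just over the compartment, so I'll keep pushing.

play_rows:
  motion:
    - [[-0.12,0,0],0,0]
    - [[-0.24,0,0],0,0]
    - [[-0.36,0,0],0,0]
    - [[-0.48,0,0],0,0]
    - [[-0.56,0,0],0,0]

```text
t: 7.47
position: [0.5915, 0.0653, 0.028]
tool_rot: [-2.272, -2.169, 0.001]
ft_force: [-1.0, 2.1, 0.2]
width: 0.502
finger_force: 1.3
```

play_rows:
  motion:
    - [[-0.08,0,0],0,0]
    - [[-0.16,0,0],0,0]
    - [[-0.24,0,0],0,0]
    - [[-0.32,0,0],0,0]
    - [[-0.4,0,0],0,0]

```text
t: 7.88
position: [0.5901, 0.0344, 0.0282]
tool_rot: [-2.271, -2.17, -0.0]
ft_force: [-2.4, 6.3, 3.7]
width: 0.498
finger_force: 3.2
```

play_rows:
  motion:
    - [[-0.08,0,0],0,0]
    - [[-0.16,0,0],0,0]
    - [[-0.24,0,0],0,0]
    - [[-0.3,0,0],0,0]
    - [[-0.3,0,0],0,0]

```text
t: 8.3
position: [0.589, 0.0096, 0.028]
tool_rot: [2.272, 2.169, -0.001]
ft_force: [-0.3, 0.1, -0.6]
width: 0.5
finger_force: 0.0
```

Run:
```python
from h import *
st=telemetry.get_state(); print(st['t'],st['position'],tp(st['position']),st['ft_force'])
w=imaging.snapshot("wrist");t=imaging.snapshot("side")
a=cv2.resize(w,(533,400),interpolation=cv2.INTER_CUBIC); b=cv2.resize(t[130:250,200:325],(267,256),interpolation=cv2.INTER_CUBIC)
g=np.zeros((400,800,3),np.uint8);g[:,:533]=a;g[:256,533:]=b
cv2.imwrite("pics/w5.png",g[:,:,::-1])
```

```text
8.3 [0.58902536 0.00959919 0.02801561] [[31.2 17.3]] [-0.2614159   0.09481307 -0.56451468]
```

View pics/w5.png

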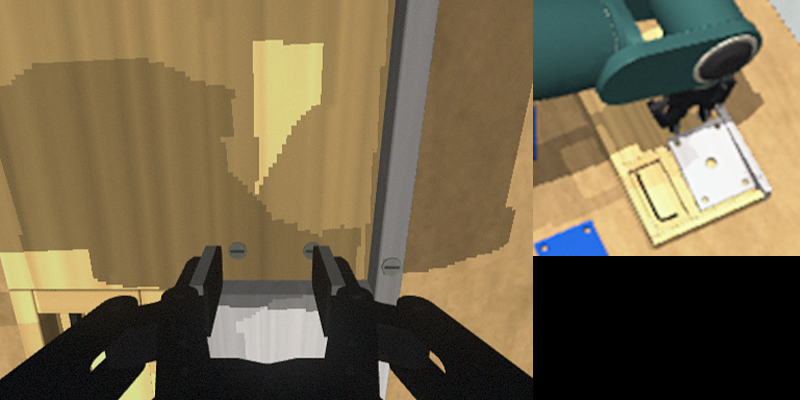

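The bracket's leading end is over and into the compartment at its far wall (side inset around (715,165)). The trailing edge is at row ~285, still just on the deck side, so I'll push the last few millimetres.

play_rows:
  motion:
    - [[-0.04,0,0],0,0]
    - [[-0.07,0,0],0,0]
    - [[-0.1,0,0],0,0]
    - [[-0.1,0,0],0,0]

```text
t: 8.73
position: [0.5887, 0.0023, 0.0281]
tool_rot: [2.272, 2.17, -0.0]
ft_force: [0.1, 0.1, -0.1]
width: 0.504
finger_force: 0.0
```

play_rows:
  motion:
    - [[-0.02,0,0],0,0]
    - [[-0.03,0,0],0,0]
    - [[-0.03,0,0],0,0]

```text
t: 8.98
position: [0.5886, 0.0001, 0.0281]
tool_rot: [2.272, 2.17, -0.0]
ft_force: [0.1, 0.2, 0.1]
width: 0.501
finger_force: 0.1
```

Run:
```python
from h import *
st=telemetry.get_state(); print(st['t'],st['position'],tp(st['position']),st['ft_force'])
K,T=cam("wrist",st)
im=imaging.snapshot("wrist"); hsv=cv2.cvtColor(im,cv2.COLOR_RGB2HSV)
# between the fingers: column profile for the trailing edge (plywood -> metal)
for col in(225,256,285):
    print(col,[(r,int(hsv[r,col,1]),int(hsv[r,col,2])) for r in range(262,292,2)])
for z in(.026,.036): print(z,tp(ray([(256,r) for r in(266,270,274,278,282)],K,T,z))[:,1])
```

```text
8.9833 [5.88601393e-01 1.16637349e-04 2.81128305e-02] [[31.3  7.8]] [0.09163138 0.24785194 0.11182252]
225 [(262, 34, 91), (264, 19, 82), (266, 10, 77), (268, 19, 79), (270, 10, 79), (272, 10, 80), (274, 12, 83), (276, 13, 80), (278, 19, 96), (280, 10, 103), (282, 8, 102), (284, 15, 103), (286, 10, 105), (288, 13, 102), (290, 11, 185)]
256 [(262, 25, 91), (264, 18, 87), (266, 20, 78), (268, 21, 85), (270, 18, 83), (272, 9, 81), (274, 23, 78), (276, 16, 81), (278, 18, 97), (280, 10, 101), (282, 8, 101), (284, 8, 101), (286, 8, 102), (288, 8, 97), (290, 5, 106)]
285 [(262, 30, 92), (264, 15, 86), (266, 19, 81), (268, 3, 79), (270, 15, 83), (272, 13, 81), (274, 21, 84), (276, 9, 82), (278, 16, 98), (280, 14, 110), (282, 10, 106), (284, 15, 134), (286, 10, 130), (288, 11, 134), (290, 10, 132)]
0.026 [ -2.6  -4.9  -7.3  -9.7 -12.1]
0.036 [ 3.2  1.  -1.2 -3.4 -5.6]
```

play_rows:
  motion:
    - [[-0.02,0,0],0,0]
    - [[-0.02,0,0],0,0]
    - [[0.1,0,0],0,0]
    - [[0.15,0,-0.3],0,-0.5]
    - [[0.15,0,-0.55],0,-1]
    - [[0.15,0,-0.55],0,-1]
    - [[-0.1,0.03,-0.55],0,-1]
    - [[-0.36,0.03,-0.55],0,-1]

```text
t: 9.7
position: [0.59, -0.0279, 0.0723]
tool_rot: [2.269, 2.171, 0.001]
ft_force: [-0.5, -0.4, -0.8]
width: -0.0
finger_force: 0.0
```

play_rows:
  motion:
    - [[0,0,0.1],0,-1]
    - [[0,0,0.2],0,-1]
    - [[0,0,0.3],0,-1]
    - [[0,0,0.35],0,-1]
    - [[0,0,0.35],0,-1]

```text
t: 10.12
position: [0.589, -0.0278, 0.0424]
tool_rot: [-2.27, -2.169, 0.002]
ft_force: [-0.1, -0.7, 0.8]
width: 0.001
finger_force: 0.0
```

Run:
```python
from h import *
st=telemetry.get_state(); print(st['t'],st['position'],tp(st['position']),st['ft_force'],st['width'])
```

```text
10.1167 [ 0.58898475 -0.02782443  0.04239245] [[ 33. -20.]] [-0.1013928  -0.74627887  0.78688121] 0.001060548164211825
```

play_rows:
  motion:
    - [[0,0,0.05],0,-1]
    - [[0,0,0.1],0,-1]
    - [[0,0,0.14],0,-1]
    - [[0,0,0.18],0,-1]
    - [[0,0,0.22],0,-1]

```text
t: 10.53
position: [0.59, -0.0285, 0.0267]
tool_rot: [2.272, 2.169, 0.001]
ft_force: [-0.0, -0.1, 0.8]
width: -0.002
finger_force: 0.5
```

play_rows:
  motion:
    - [[0,0,0.03],0,-1]
    - [[0,0,0.06],0,-1]
    - [[0,0,0.09],0,-1]
    - [[0,0,0.09],0,-1]

```text
t: 10.87
position: [0.5894, -0.0286, 0.0187]
tool_rot: [-2.272, -2.169, 0.001]
ft_force: [-0.1, 0.3, -1.0]
width: -0.002
finger_force: 0.0
```

play_rows:
  motion:
    - [[0,0,0.02],0,-1]
    - [[0,0,0.04],0,-1]
    - [[0,0,0.05],0,-1]
    - [[0,0,0.05],0,-1]

```text
t: 11.2
position: [0.5896, -0.0286, 0.0151]
tool_rot: [-2.272, -2.17, 0.0]
ft_force: [-0.8, -0.0, 0.9]
width: -0.0
finger_force: 0.0
```

Next I'll press slightly further to feel the floor, then retract and look.

play_rows:
  motion:
    - [[0,0,0.02],0,-1]
    - [[0,0,0.03],0,-1]
    - [[0,0,0.03],0,-1]

```text
t: 11.45
position: [0.5899, -0.0286, 0.014]
tool_rot: [2.272, 2.17, 0.0]
ft_force: [-6.1, 0.4, 12.5]
width: 0.0
finger_force: 6.4
```

play_rows:
  motion:
    - [[0,0,-0.3],0,-1]
    - [[0,0,-0.6],0,-1]
    - [[0,0,-1],0,-1]
    - [[0,0,-1],0,-1]

```text
t: 11.78
position: [0.5919, -0.0288, 0.0992]
tool_rot: [2.268, 2.166, 0.008]
ft_force: [1.0, -0.8, 1.6]
width: 0.002
finger_force: 0.0
```

play_rows:
  motion:
    - [[0.3,0,-0.3],0,-1]
    - [[0.6,0,-0.6],0,-1]
    - [[1,0,-1],0,-1]
    - [[1,0,-1],0,-1]
    - [[1,0,-1],0,-1]

```text
t: 12.2
position: [0.5941, 0.0527, 0.175]
tool_rot: [2.268, 2.171, 0.004]
ft_force: [-0.3, -0.9, -1.0]
width: -0.002
finger_force: 0.0
```

Run:
```python
from h import *
st=telemetry.get_state(); print(st['t'],st['position'],tp(st['position']),st['ft_force'])
K,T=cam("wrist",st); np.save("w6s.npy",np.r_[st['position'],st['tool_rot']])
im=imaging.snapshot("wrist")
cv2.imwrite("pics/w6.png",cv2.resize(im[:,:,::-1],(800,600),interpolation=cv2.INTER_CUBIC))
```

```text
12.2 [0.59412633 0.05274592 0.17503224] [[34.2 60.7]] [-0.26154395 -0.9301557  -0.99475163]
```

View pics/w6.png

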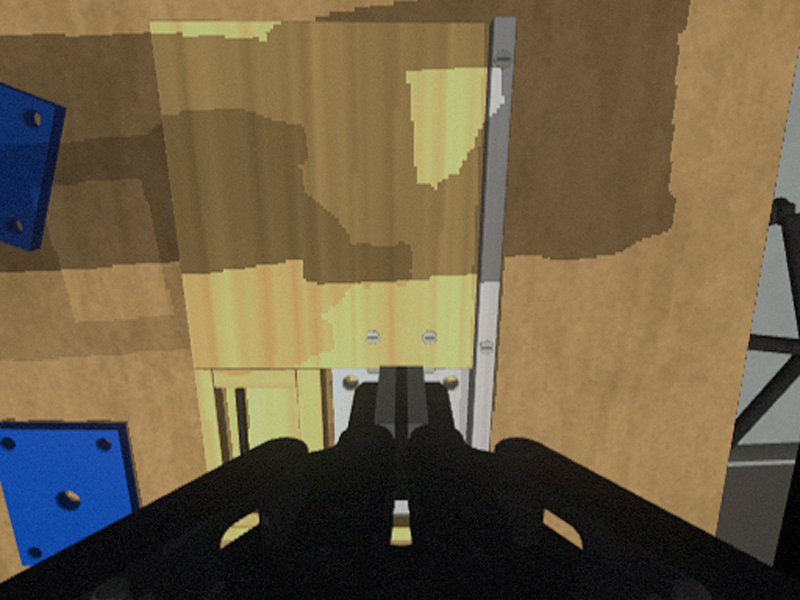

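The bracket lies in the compartment with its end holes at (351,382) and (450,382), and the roller at row ~370 is out over its end. The finger met firm resistance at z=0.014, which is the flat height. One numeric check on pose remains.

Run:
```python
from h import *
s=np.load("w6s.npy"); K,T=cam("wrist",dict(position=s[:3],tool_rot=s[3:]))
print(tp(ray(np.array([(351,382),(450,382),(332,400),(470,400)])/1.5625,K,T,.014)))
print("roller",tp(ray(np.array([(368,369),(436,369)])/1.5625,K,T,.026)))
# hole spacing/inset from first wrist view (z=.036): bracket frame reference
s=np.load("w1s.npy"); K,T=cam("wrist",dict(position=s[:3],tool_rot=s[3:]))
print(tp(ray(np.array([(482,187),(581,201),(549,333),(458,321)])/1.5625,K,T,.036)))
```

```text
[[  0.2 -16. ]
 [ 67.3 -15.9]
 [-13.2 -29.6]
 [ 81.5 -29.4]]
roller [[12.7 -0.8]
 [56.6 -0.7]]
[[-58.3 149.6]
 [  9.1 139.9]
 [ -4.9  44.8]
 [-71.8  54.6]]
```

```bash
python3 -c "
from workcell import ctrl; print(ctrl.job_done())"
```

```text
the job is handed in; nothing more can be done
None
```

I handed the job in at about 12 s with the bracket snapped under the catch, by my last measurements flat and square in the big compartment and about 2 mm off centre in x and in y; the hand-in gave no verdict.

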